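# Sweep carrot coins off the board into the pan

### The arm

A 6-joint arm with a two-finger parallel gripper is mounted at the origin on the work surface. World frame = base frame: x ahead of the robot, y to its left, z up, the work surface at z = 0. Lengths are in m, angles in degrees, forces in N, time in s.
With the tool pointing down it reaches from about 0.35 to 0.875 m from the base axis. Payload 4.2 kg.
Tool frame: the origin (TCP) lies on the front face of the gripper's body, between the roots of the fingers; the fingertips stand 70 mm ahead of it and the grasp point (between the pads) lies 51 mm ahead of it (r.nose_length is the distance from the TCP to the fingertips, in m); z points along the fingers, y is the direction in which the jaws open and shut (so a half turn about z gives the same grasp; the last joint's range is limited). The gripper opens to 87 mm and grips with 3 to 60 N. Pads are 19 mm wide; open, the fingers measure 117 mm over their backs; the gripper's body (75 mm by 190 mm) begins 51 mm behind the grasp point.
Start: joints at [-59.038, 22.042, 0.453, 0, -68.411, -14.817], TCP at [0.174, -0.6, 0.292] pointing down, gripper open.
Joint ranges: [-179.83, 179.83], [-69.29, 118.12], [-61.27, 80.66], [-181.25, 117.63], [-171.15, -9.14], [-177.46, 177.46]. Speed limits (degrees/s): [159.86, 159.86, 180, 180, 180, 180].

### API

Orientations are given as a 3x3 rotation matrix whose columns are the frame's x, y, z axes.
In Python, from station import telemetry, capture, order, r gives the robot as it stands.
- The arm moves only by the tool drive_tool, never from a script. Its argument "series" is a list of rows, each a list of 4 numbers: the shift along the tool's x, y, z as a fraction of full scale, then the turn about the tool's z as a fraction of full scale. In form: [[dx, dy, dz, turn], ...]. A call has 1 to 10 rows; each row is the pose to reach, as a shift and turn from the pose commanded when the call began, along the tool's axes at that moment; what a row does not reach only later rows make up. Full scale, the value 1, is 0.12 m for a shift and 2 rad for a turn. A row lasts 1/8 s, in which the tool goes at most 62.5 mm and 10.7 degrees, less where a joint would pass 70% of its speed; a pose out of reach is approached as far as the arm can. A call with a number of a shift or a turn outside -1 to 1 is refused whole. A call with a gripper value outside its range is refused whole. "fingers" is the finger opening in mm, from 0 to 87, set as the call begins (left out, the last holds). The fingers move at their own pace and stop on an object; the grip force is fixed at half the most. Time passes only in rows, so rows that repeat a pose let the fingers close. It gives the time, the measured TCP pose, the force and the opening at its end, in the units of the state.
- telemetry.sense(): the state, without advancing time (a new reading comes with each control period).
- capture(name): name is "side" or "top"; returns a dict with "color" (384x512x3 uint8, blue, green, red), "fx", "fy", "cx", "cy" (pixels), "eye" and "attitude" of the camera in the world. Camera axes: x right, y up, looking along -z (the intrinsics and any distortion apply to the point x, -y, -z); pixel columns grow to the right and rows downward; lengths in m; the calibration is good to about 2 mm. A picture is of the moment at which its call begins. There is no depth.
- order.finish_job(): hands the job in, once; it reports no verdict.
The state is a dict: "time_s": time; "joints": joint angles; "joint_velocities": joint speeds; "effort": joint torques, N m; "tcp_pos": TCP position; "ee_rot": TCP orientation; "wrist_force": force on the tool from outside, world axes, zero at the start; "moment": the same for the moment, N m; "gripper_width": opening from 0.0 (shut) to 1.0 (fully open).
Only numpy, scipy, OpenCV 4.12 (cv2) and the standard library are available. Lean on these libraries where they do the work, as an engineer would, in place of code of your own. Each camera call takes 0.05 s, during which the arm holds its last target. There are 200 camera calls.

### The job

Sweep the three carrot coins along the cutting board and over its end into the steel pan, pushing them with your closed fingers; do not pick any of them up. Leave the small blue cup on the board, and everything standing on the counter, where it is, and put nothing in the black tray.

Things in the scene. Friction and masses are not known exactly. Their poses are not given: they have to be found in the camera images.
- carrot1: Carrot coin: an orange disc, 36 mm across and 14 mm thick, about 15 g, lying flat and loose on the board at the start. Origin: centre of its underside.
- carrot2: Carrot coin: an orange disc, 36 mm across and 14 mm thick, about 15 g, lying flat and loose on the board at the start. Origin: centre of its underside.
- carrot3: Carrot coin: an orange disc, 36 mm across and 14 mm thick, about 15 g, lying flat and loose on the board at the start. Origin: centre of its underside.
- board: Thick white cutting board, fixed on the counter: 270 mm along its x, 300 mm along its y, 40 mm thick, its top 40 mm above the origin. Origin: centre of its underside, on the counter. Its y axis points to one end of the board and -y to the other, with a tray against each. Its yaw is within 0.12 rad of the world's.
- pan: Shiny steel pan, where the carrot coins belong. Open-topped, 270 mm along x, 160 mm along y, 30 mm tall, walls and floor 4 mm. Fixed with a long side against one end of the board (1 mm gap; which end varies), rim 10 mm below the board's top, so that what is pushed over that end drops in. Origin: centre of its underside; axes parallel to the board's.
- scrap_tray: Black plastic scrap tray, not to be used, at the board's other end. Open-topped, 270 mm along x, 160 mm along y, 30 mm tall, walls and floor 4 mm. Fixed with a long side against one end of the board (1 mm gap; which end varies), rim 10 mm below the board's top, so that what is pushed over that end drops in. Origin: centre of its underside; axes parallel to the board's.
- ramekin: Small blue ceramic cup, 50 mm across and 30 mm tall, about 120 g, standing loose on the board among the carrot coins; it must stay. Origin: centre of its underside. No carrot coin has it in its way: each coin's straight path along the board's y to the pan passes at least 60 mm (centre to centre) beside the cup.
- soy_bottle: Bystander: amber squeeze bottle with red cap, 60 mm across, about 190 mm tall, standing on the counter. Origin: centre of its underside.
- mayo_bottle: Bystander: white squeeze bottle, 60 mm across, about 180 mm tall, standing on the counter. Origin: centre of its underside.
- sesame_jar: Bystander: clear jar with steel lid, 64 mm across, about 90 mm tall, standing on the counter. Origin: centre of its underside.
- rice_bowl: Bystander: white bowl, 120 mm across, 60 mm tall, standing on the counter. Origin: centre of its underside.
- spatula: Bystander: black-handled spatula lying on the counter to the robot's left; x axis along it, from handle to blade.

How it is judged (in metres and radians):
At the end, for the whole second after the job is handed in: All three carrot coins lie at rest (under 30 mm/s) inside the steel pan: each coin's origin within the pan's walls (130 mm along x and 78 mm along y of its centre) and less than 32 mm above its underside (x of carrot1 in the frame of pan between -0.13 and 0.13 m and y of carrot1 in the frame of pan between -0.078 and 0.078 m and z of each of carrot1, carrot2, carrot3 in the frame of pan below 0.032 m and linear speed of each of carrot1, carrot2, carrot3 below 0.03 m/s and x of carrot2 in the frame of pan between -0.13 and 0.13 m and y of carrot2 in the frame of pan between -0.078 and 0.078 m and x of carrot3 in the frame of pan between -0.13 and 0.13 m and y of carrot3 in the frame of pan between -0.078 and 0.078 m); the robot touches nothing.
It fails at once if a carrot coin is lifted (more than 25 mm above the board) (height (world z) of any of carrot1, carrot2, carrot3 above 0.065 m).
It fails at once if the blue cup on the board is shifted by more than 15 mm or tipped (distance of ramekin from where it was at the start of the episode above 0.015 m or angle between ramekin's own z axis and vertical above 0.35 rad).
It fails at once if a bystander on the counter is shifted by more than 20 mm (distance of any of soy_bottle, mayo_bottle, sesame_jar, rice_bowl, spatula from where it was at the start of the episode above 0.02 m).
It also fails if it takes over 61 s, if anything falls off the work surface, if the arm or the gripper's body presses on something with over 40 N, if the wrist force passes 120 N, or if a joint passes its speed limit or range.

## Working session

There is one attempt and no reset: what is moved stays moved. The work goes in short steps, Python scripts to look and compute and a tool call to move; the robot and the scene stay as the last step left them, time stands still between calls to the robot, and variables do not carry over. Pictures are saved under pics/ and viewed, about 8 in all and at most 12, crops included, and the job is handed in when it is done.

Besides the shell and the picture viewer there is one more tool, called after "Call:" as name(argument=value, ...), one argument or row to a line, values as JSON. drive_tool: Moves the arm, as the interface text tells. Shift numbers are shares of 0.12 m and turn numbers shares of 2 rad, none past 1 either way. Its arguments: {"type":"object","properties":{"series":{"type":"array","items":{"type":"array","items":{"type":"number","minimum":-1,"maximum":1}}},"fingers":{"type":"number"}},"required":["series"]}

```bash
ls; mkdir -p pics
python3 - <<'E'
from station import telemetry, capture, order, r
import cv2
s=telemetry.sense();print({k:s[k] for k in('time_s','tcp_pos','ee_rot','gripper_width')})
for n in('top','side'):
    c=capture(n);cv2.imwrite(f'pics/{n}0.png',c['color']);print({k:v for k,v in c.items() if k!='color'})
E
```

```text
pics
{'time_s': 0.0, 'tcp_pos': array([ 0.17370155, -0.5999025 ,  0.29112951]), 'ee_rot': array([[-9.60609953e-01, -2.77899289e-01, -7.10050204e-04],
       [-2.77900177e-01,  9.60607680e-01,  2.09187751e-03],
       [ 1.00748407e-04,  2.20680144e-03, -9.99997560e-01]]), 'gripper_width': 1.0004189726709103}
{'fx': 415.77809374541755, 'fy': 415.77809374541755, 'cx': 258.9429860250002, 'cy': 181.16137413208557, 'eye': array([0.33662531, 0.02473507, 1.36390209]), 'attitude': array([[ 0.02062384,  0.98934593, -0.14411553],
       [-0.9997739 ,  0.01966179, -0.00809676],
       [-0.00517693,  0.14424993,  0.98952774]])}
{'fx': 453.0099133044907, 'fy': 453.0099133044907, 'cx': 258.7411649295905, 'cy': 195.8331155073742, 'eye': array([-0.06111615, -1.04562817,  1.39252996]), 'attitude': array([[ 0.88696667,  0.33097777, -0.32209292],
       [-0.46146055,  0.6631612 , -0.58929736],
       [ 0.0185552 ,  0.67132029,  0.74093506]])}
```

View pics/top0.png

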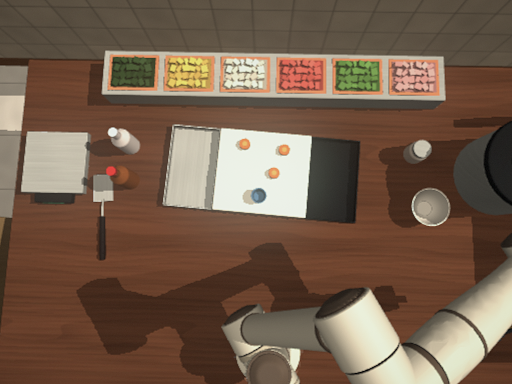

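View pics/side0.png

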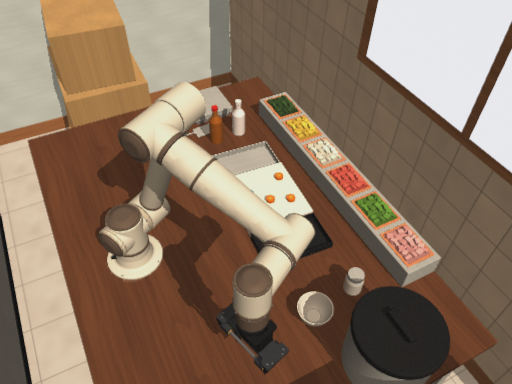

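Top view: the steel pan is at the left (+y), around (190,168), and the black tray at the right. The coins are at about (245,144), (285,150) and (274,173), and the blue cup is at (258,196). The bottles are beyond the pan at (122,140) and (118,177).

```bash
cat > h.py <<'E'
import cv2, numpy as np
def ray(c,u,v,z):
    d=c['attitude']@np.array([(u-c['cx'])/c['fx'],-(v-c['cy'])/c['fy'],-1])
    return (c['eye']+d*(z-c['eye'][2])/d[2])[:2]
def blobs(c,lo,hi,z,amin=20,roi=None):
    h=cv2.cvtColor(c['color'],cv2.COLOR_BGR2HSV);m=cv2.inRange(h,lo,hi)
    if roi: k=np.zeros_like(m);x0,y0,x1,y1=roi;k[y0:y1,x0:x1]=1;m*=k
    n,_,st,ce=cv2.connectedComponentsWithStats(m)
    return [(st[i,4],ce[i].round(1),ray(c,*ce[i],z).round(4)) for i in range(1,n) if st[i,4]>=amin],m
E
python3 - <<'E'
from h import *
from station import capture
t=capture('top');s=capture('side')
R=(160,115,365,225)
print('coins top',*blobs(t,(5,150,120),(20,255,255),.050,20,R)[0],sep='\n')
print('coins side',*blobs(s,(5,150,120),(20,255,255),.050,20,(215,145,330,250))[0],sep='\n')
print('cup',*blobs(t,(95,60,30),(125,255,255),.06,20,R)[0],sep='\n')
_,m=blobs(t,(0,0,190),(180,40,255),.04,20,(212,115,365,225))
m=cv2.morphologyEx(m,cv2.MORPH_CLOSE,np.ones((25,25)))
cs=max(cv2.findContours(m,0,1)[0],key=cv2.contourArea);q=cv2.minAreaRect(cs);print(q)
P=np.array([ray(t,*p,.04) for p in cv2.boxPoints(q)]);print(P.round(4),P.mean(0))
for i in range(4):
    d=P[(i+1)%4]-P[i];print(np.linalg.norm(d),np.degrees(np.arctan2(d[1],d[0])))
E
```

```text
coins top
(np.int32(47), array([244.4, 143.6]), array([0.6499, 0.0851]))
(np.int32(45), array([284. , 149.5]), array([ 0.6329, -0.0432]))
coins side
(np.int32(54), array([314.5, 157.1]), array([0.8448, 0.1156]))
(np.int32(47), array([278.4, 175.9]), array([0.648 , 0.0852]))
(np.int32(54), array([269.9, 198.7]), array([ 0.5552, -0.0112]))
(np.int32(50), array([290.4, 197.7]), array([ 0.6311, -0.0431]))
(np.int32(43), array([244.1, 242.7]), array([ 0.368 , -0.1591]))
cup
(np.int32(50), array([255. , 196.3]), array([0.4782, 0.0469]))
((262.2236022949219, 172.3463897705078), (93.59590911865234, 81.7401123046875), 5.31454610824585)
[[ 0.4377  0.1839]
 [ 0.7054  0.1689]
 [ 0.6821 -0.1367]
 [ 0.4162 -0.1132]] [0.56032286 0.02575514]
0.2680886493636536 -3.2011664667091315
0.3064938768253274 -94.36383669080615
0.2669382346323558 174.95242070315638
0.2978707179755548 85.85048659620112
```

Call:
drive_tool(
  series=[
    [-0.2, 0.1, 0, -0.09],
    [-0.4, 0.2, 0, -0.18],
    [-0.6, 0.3, 0, -0.27],
    [-0.8, 0.4, 0, -0.36],
    [-0.9, 0.5, 0, -0.45],
    [-0.9, 0.5, 0, -0.54],
    [-0.9, 0.5, 0, -0.607],
    [-0.9, 0.5, 0, -0.607],
  ],
  fingers=0,
)

```text
time_s: 1.2
tcp_pos: [0.2609, -0.5125, 0.2921]
ee_rot: [[-0.076, -0.997, -0.0], [-0.997, 0.076, 0.0], [-0.0, 0.0, -1.0]]
wrist_force: [-0.0, -1.1, 0.4]
gripper_width: 0.172
```

```bash
cat > st.py <<'E'
import sys,numpy as np
from station import telemetry
s=telemetry.sense();R=s['ee_rot'];p=s['tcp_pos'];t=np.array([float(a) for a in sys.argv[1:4]])
print('t',s['time_s'],p.round(4),'x ang',np.degrees(np.arctan2(R[1,0],R[0,0])).round(2),s['joints'],s['gripper_width'],'F',np.round(s['wrist_force'],1))
print('to go in tool fractions',(R.T@(t-p)/.12).round(3))
E
python3 st.py .6456 .0394 .2
```

```text
t 1.2 [ 0.2609 -0.5125  0.2921] x ang -94.39 [-4.68931586e+01  1.72072636e+01 -6.76331419e+00 -8.85433362e-03
 -6.60509980e+01  4.25114713e+01] 0.17241360299493408 F [-0.  -1.1  0.4]
to go in tool fractions [-4.831 -2.845  0.768]
```

Call:
drive_tool(
  series=[
    [-0.25, -0.14, 0, 0],
    [-0.5, -0.28, 0, 0],
    [-0.75, -0.43, 0, 0],
    [-0.97, -0.57, 0, 0],
  ],
)

```text
time_s: 1.7
tcp_pos: [0.3382, -0.4008, 0.2923]
ee_rot: [[-0.078, -0.997, 0.0], [-0.997, 0.078, 0.0], [-0.0, -0.0, -1.0]]
wrist_force: [0.6, 0.2, 0.1]
gripper_width: 0.005
```

Call:
drive_tool(
  series=[
    [-0.25, -0.14, 0, 0],
    [-0.5, -0.28, 0, 0],
    [-0.75, -0.43, 0, 0],
    [-0.97, -0.57, 0, 0],
  ],
)

```text
time_s: 2.2
tcp_pos: [0.4152, -0.2898, 0.2923]
ee_rot: [[-0.077, -0.997, 0.0], [-0.997, 0.077, 0.0], [-0.0, -0.0, -1.0]]
wrist_force: [-0.1, 0.3, 0.6]
gripper_width: 0.004
```

Call:
drive_tool(
  series=[
    [-0.25, -0.14, 0, 0],
    [-0.5, -0.28, 0, 0],
    [-0.75, -0.43, 0, 0],
    [-0.97, -0.57, 0, 0],
  ],
)

```text
time_s: 2.7
tcp_pos: [0.4922, -0.1788, 0.2922]
ee_rot: [[-0.077, -0.997, -0.0], [-0.997, 0.077, 0.0], [-0.0, 0.0, -1.0]]
wrist_force: [0.1, -0.3, -0.3]
gripper_width: 0.01
```

Call:
drive_tool(
  series=[
    [-0.25, -0.14, 0, 0],
    [-0.5, -0.28, 0, 0],
    [-0.75, -0.43, 0, 0],
    [-0.97, -0.57, 0, 0],
    [-0.97, -0.57, 0, 0],
  ],
)

```text
time_s: 3.32
tcp_pos: [0.5695, -0.0675, 0.2917]
ee_rot: [[-0.075, -0.997, -0.0], [-0.997, 0.075, 0.0], [0.0, 0.0, -1.0]]
wrist_force: [-0.0, 0.2, -0.5]
gripper_width: 0.008
```

Call:
drive_tool(
  series=[
    [-0.25, -0.14, 0.2, 0],
    [-0.5, -0.28, 0.4, 0],
    [-0.75, -0.43, 0.6, 0],
    [-0.95, -0.57, 0.77, 0],
    [-0.95, -0.57, 0.77, 0],
    [-0.95, -0.57, 0.77, 0],
  ],
)

```text
time_s: 4.08
tcp_pos: [0.645, 0.0388, 0.2002]
ee_rot: [[-0.076, -0.997, -0.0], [-0.997, 0.076, -0.0], [0.0, 0.0, -1.0]]
wrist_force: [-0.1, -0.4, 0.3]
gripper_width: 0.008
```

```bash
python3 st.py .6456 .0394 .116
python3 - <<'E'
from h import *
from station import capture
for n in('top','side'):
    c=capture(n)
    x,y,w,h=((150,110,220,120) if n=='top' else (200,120,150,150))
    cv2.imwrite(f'pics/{n}1.png',cv2.resize(c['color'][y:y+h,x:x+w],None,fx=3,fy=3,interpolation=cv2.INTER_CUBIC))
    R=(215,115,315,225) if n=='top' else (215,145,308,250)
    print(n,*blobs(c,(5,150,100),(20,255,255),.05,12,R)[0],sep='\n')
E
```

```text
t 4.075 [0.645  0.0388 0.2002] x ang -94.37 [ 1.77681098e+01  2.82208513e+01 -3.43976885e+00  1.81217561e-02
 -5.83504938e+01 -2.21517413e+01] 0.008179636997473217 F [-0.1 -0.4  0.3]
to go in tool fractions [-0.005 -0.004  0.702]
top
(np.int32(25), array([242.3, 143.9]), array([0.6487, 0.0919]))
(np.int32(45), array([284. , 149.5]), array([ 0.6329, -0.0432]))
side
(np.int32(111), array([222.1, 148. ]), array([0.5093, 0.3472]))
(np.int32(358), array([299.1, 177.4]), array([0.7205, 0.0387]))
(np.int32(1559), array([227.9, 223.6]), array([ 0.3526, -0.0516]))
(np.int32(47), array([278.4, 175.9]), array([0.648 , 0.0852]))
(np.int32(54), array([269.9, 198.7]), array([ 0.5552, -0.0112]))
(np.int32(51), array([290.5, 197.7]), array([ 0.6312, -0.0435]))
```

View pics/side1.png

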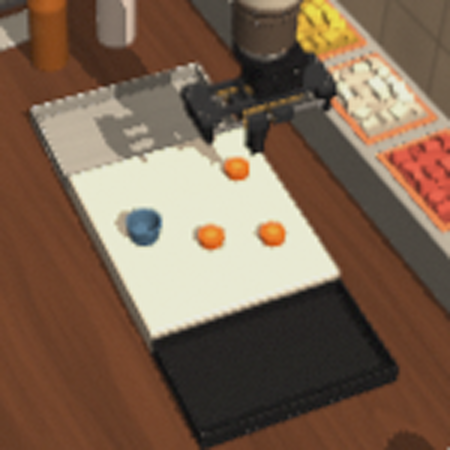

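The three coins are untouched, at crop (236,168), (210,237) and (273,233). The closed fingers hang between the far coin and the near pair, so I'll descend and sweep the far coin.

Call:
drive_tool(
  series=[
    [0, 0, 0.2, 0],
    [0, 0, 0.4, 0],
    [0, 0, 0.55, 0],
    [0, 0, 0.65, 0],
    [0, 0, 0.7, 0],
    [0, 0, 0.7, 0],
  ],
)

```text
time_s: 4.92
tcp_pos: [0.6455, 0.0397, 0.1158]
ee_rot: [[-0.075, -0.997, 0.0], [-0.997, 0.075, -0.0], [0.0, -0.0, -1.0]]
wrist_force: [-0.6, 0.2, 0.5]
gripper_width: 0.006
```

Call:
drive_tool(
  series=[
    [-0.1, 0, 0, 0],
    [-0.2, 0, 0, 0],
    [-0.3, 0, 0, 0],
    [-0.4, 0, 0, 0],
    [-0.5, 0, 0, 0],
    [-0.6, 0, 0, 0],
    [-0.7, 0, 0, 0],
    [-0.8, 0, 0, 0],
    [-0.8, 0, 0, 0],
  ],
)

```text
time_s: 6.05
tcp_pos: [0.6526, 0.1364, 0.1158]
ee_rot: [[-0.074, -0.997, 0.0], [-0.997, 0.074, 0.0], [-0.0, -0.0, -1.0]]
wrist_force: [0.4, 0.2, -0.4]
gripper_width: 0.004
```

```bash
python3 st.py .656 .185 .116
python3 - <<'E'
from h import *
from station import capture
c=capture('side')
print(*blobs(c,(5,150,100),(20,255,255),.05,12,(240,145,308,250))[0],sep='\n')
E
```

```text
t 6.05 [0.6526 0.1364 0.1158] x ang -94.23 [ 2.56743792e+01  3.49857250e+01 -4.96456640e+00 -4.31620003e-04
 -5.00340376e+01 -2.99051042e+01] 0.0036872014013509136 F [ 0.4  0.2 -0.4]
to go in tool fractions [-0.406  0.002 -0.002]
(np.int32(429), array([297.2, 174.9]), array([0.7211, 0.0551]))
(np.int32(15), array([268.5, 164.5]), array([0.6433, 0.1638]))
(np.int32(53), array([269.9, 198.6]), array([ 0.5553, -0.0108]))
(np.int32(51), array([290.5, 197.7]), array([ 0.6312, -0.0435]))
(np.int32(225), array([244.6, 239.7]), array([ 0.3756, -0.1478]))
```

Call:
drive_tool(
  series=[
    [-0.1, 0, 0, 0],
    [-0.2, 0, 0, 0],
    [-0.3, 0, 0, 0],
    [-0.4, 0, 0, 0],
    [-0.48, 0, 0, 0],
    [-0.48, 0, 0, 0],
    [-0.48, 0, -0.25, 0],
    [-0.48, 0, -0.5, 0],
    [-0.3, 0, -0.5, 0],
    [0, 0, -0.5, 0],
  ],
)

```text
time_s: 7.35
tcp_pos: [0.652, 0.1347, 0.1754]
ee_rot: [[-0.074, -0.997, -0.001], [-0.997, 0.074, 0.0], [-0.0, 0.001, -1.0]]
wrist_force: [-0.2, 0.2, -0.5]
gripper_width: 0.006
```

```bash
python3 st.py .626 -.095 .116
python3 - <<'E'
from h import *
from station import capture
for n in('top','side'):
    c=capture(n)
    x,y,w,h=((150,110,220,120) if n=='top' else (200,120,150,150))
    cv2.imwrite(f'pics/{n}2.png',cv2.resize(c['color'][y:y+h,x:x+w],None,fx=3,fy=3,interpolation=cv2.INTER_CUBIC))
E
```

```text
t 7.35 [0.652  0.1347 0.1754] x ang -94.25 [ 2.55522607e+01  3.13091665e+01 -1.90171028e+00 -3.21817021e-02
 -5.68179481e+01 -2.97808384e+01] 0.0059614825301560785 F [-0.2  0.2 -0.5]
to go in tool fractions [1.925 0.074 0.495]
```

View pics/side2.png

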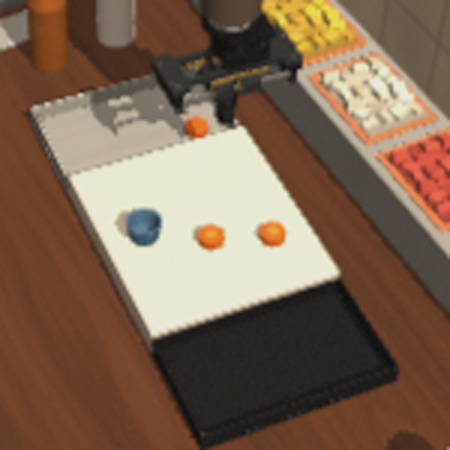

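The first coin lies in the pan at crop (196,127), and the others and the cup are unmoved. Next is the coin at (0.632, -0.043).

Call:
drive_tool(
  series=[
    [0.25, 0.01, 0, 0],
    [0.5, 0.02, 0, 0],
    [0.75, 0.03, 0, 0],
    [0.93, 0.03, 0, 0],
  ],
)

```text
time_s: 7.95
tcp_pos: [0.6399, 0.0227, 0.175]
ee_rot: [[-0.076, -0.997, -0.002], [-0.997, 0.076, -0.0], [0.0, 0.002, -1.0]]
wrist_force: [-0.5, -0.5, 0.5]
gripper_width: 0.006
```

Call:
drive_tool(
  series=[
    [0.25, 0.01, 0, 0],
    [0.5, 0.02, 0, 0],
    [0.75, 0.03, 0, 0],
    [0.93, 0.03, 0, 0],
    [0.93, 0.03, 0, 0],
    [0.93, 0.03, 0, 0],
  ],
)

```text
time_s: 8.7
tcp_pos: [0.6287, -0.0864, 0.1757]
ee_rot: [[-0.075, -0.997, -0.0], [-0.997, 0.075, 0.0], [-0.0, 0.0, -1.0]]
wrist_force: [0.3, 0.4, 0.2]
gripper_width: -0.001
```

```bash
python3 st.py .629 -.087 .116
```

```text
t 8.7 [ 0.6287 -0.0864  0.1757] x ang -94.29 [ 6.75999144e+00  2.85838213e+01 -6.78650792e+00 -6.59164259e-03
 -5.46305250e+01 -1.10412402e+01] -0.0005267472865490389 F [0.3 0.4 0.2]
to go in tool fractions [ 0.005 -0.003  0.498]
```

Call:
drive_tool(
  series=[
    [0, -0.03, 0.1, -0.04],
    [0, -0.07, 0.2, -0.096],
    [0, -0.07, 0.3, -0.096],
    [0, -0.07, 0.4, -0.096],
    [0, -0.07, 0.5, -0.096],
    [0, -0.07, 0.5, -0.096],
  ],
)

```text
time_s: 9.45
tcp_pos: [0.6362, -0.0872, 0.1145]
ee_rot: [[0.116, -0.993, -0.003], [-0.993, -0.116, -0.0], [-0.0, 0.003, -1.0]]
wrist_force: [1.0, -0.2, -0.1]
gripper_width: 0.005
```

Call:
drive_tool(
  series=[
    [-0.1, 0, 0, 0],
    [-0.2, 0, 0, 0],
    [-0.3, 0, 0, 0],
    [-0.4, 0, 0, 0],
    [-0.5, 0, 0, 0],
    [-0.6, 0, 0, 0],
    [-0.7, 0, 0, 0],
    [-0.8, 0, 0, 0],
    [-0.8, 0, 0, 0],
  ],
)

```text
time_s: 10.58
tcp_pos: [0.6257, 0.0091, 0.1159]
ee_rot: [[0.118, -0.993, 0.0], [-0.993, -0.118, 0.0], [-0.0, -0.0, -1.0]]
wrist_force: [-0.0, 0.0, -0.1]
gripper_width: 0.005
```

```bash
python3 st.py .604 .195 .116
python3 - <<'E'
from h import *
from station import capture
c=capture('side')
print(*blobs(c,(5,150,100),(20,255,255),.05,12,(240,145,308,250))[0],sep='\n')
E
```

```text
t 10.575 [0.6257 0.0091 0.1159] x ang -83.22 [ 1.56233244e+01  3.17464737e+01 -1.13822479e+01 -2.74015213e-03
 -4.68697668e+01 -8.84428591e+00] 0.005239473105140089 F [-0.   0.  -0.1]
to go in tool fractions [-1.56e+00 -3.00e-03 -1.00e-03]
(np.int32(17), array([272.8, 146.7]), array([0.7141, 0.2554]))
(np.int32(41), array([265. , 162.1]), array([0.6367, 0.1832]))
(np.int32(168), array([303. , 184.8]), array([ 0.713 , -0.0049]))
(np.int32(53), array([269.9, 198.6]), array([ 0.5553, -0.0108]))
(np.int32(225), array([244.6, 239.7]), array([ 0.3756, -0.1478]))
```

Call:
drive_tool(
  series=[
    [-0.1, 0, 0, 0],
    [-0.2, 0, 0, 0],
    [-0.3, 0, 0, 0],
    [-0.4, 0, 0, 0],
    [-0.5, 0, 0, 0],
    [-0.6, 0, 0, 0],
    [-0.7, 0, 0, 0],
    [-0.8, 0, 0, 0],
    [-0.8, 0, 0, 0],
  ],
)

```text
time_s: 11.75
tcp_pos: [0.6146, 0.1044, 0.1159]
ee_rot: [[0.118, -0.993, 0.0], [-0.993, -0.118, 0.0], [-0.0, -0.0, -1.0]]
wrist_force: [0.1, 0.4, -0.5]
gripper_width: 0.004
```

```bash
python3 st.py .604 .195 .116
python3 - <<'E'
from h import *
from station import capture
c=capture('side')
print(*blobs(c,(5,150,100),(20,255,255),.05,8,(240,145,308,250))[0],sep='\n')
c=c['color']
cv2.imwrite('pics/side3.png',cv2.resize(c[120:270,200:350],None,fx=3,fy=3,interpolation=cv2.INTER_CUBIC))
E
```

```text
t 11.75 [0.6146 0.1044 0.1159] x ang -83.22 [ 2.44977802e+01  3.15514485e+01 -1.17627408e+01 -5.09526140e-04
 -4.66749079e+01 -1.77206701e+01] 0.0044782561474683725 F [ 0.1  0.4 -0.5]
to go in tool fractions [-0.76  -0.002 -0.001]
(np.int32(11), array([305.5, 147.4]), array([0.8427, 0.187 ]))
(np.int32(10), array([282.7, 158.8]), array([0.715 , 0.1676]))
(np.int32(392), array([298.1, 176.4]), array([0.7199, 0.0459]))
(np.int32(12), array([263.8, 173.5]), array([0.5998, 0.1246]))
(np.int32(54), array([269.9, 198.7]), array([ 0.5552, -0.0112]))
(np.int32(225), array([244.6, 239.7]), array([ 0.3756, -0.1478]))
```

View pics/side3.png

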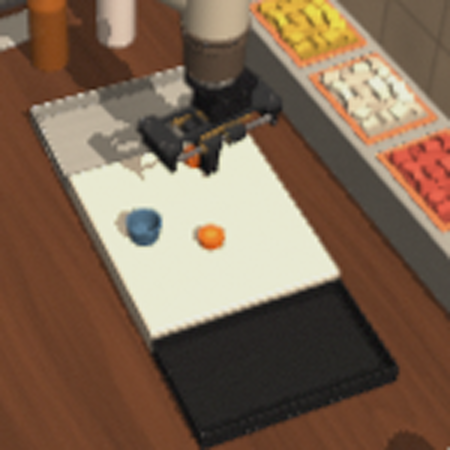

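The coin sits just ahead of the finger at crop (193,160), and the third coin and cup are unmoved. I'll continue over the end, then lift and back away.

Call:
drive_tool(
  series=[
    [-0.1, 0, 0, 0],
    [-0.2, 0, 0, 0],
    [-0.3, 0, 0, 0],
    [-0.4, 0, 0, 0],
    [-0.5, 0, 0, 0],
    [-0.6, 0, 0, 0],
    [-0.7, 0, 0, 0],
    [-0.76, 0, 0, 0],
    [-0.76, 0, -0.25, 0],
    [-0.76, 0, -0.5, 0],
  ],
)

```text
time_s: 13.05
tcp_pos: [0.6037, 0.1942, 0.1761]
ee_rot: [[0.117, -0.993, -0.001], [-0.993, -0.117, -0.001], [0.001, 0.001, -1.0]]
wrist_force: [0.4, -0.4, 0.8]
gripper_width: 0.006
```

Call:
drive_tool(
  series=[
    [0.2, 0, 0, 0.02],
    [0.4, 0, 0, 0.04],
    [0.6, 0, 0, 0.05],
    [0.8, 0, 0, 0.05],
    [0.95, 0, 0, 0.05],
    [0.95, 0, 0, 0.05],
  ],
)

```text
time_s: 13.8
tcp_pos: [0.6172, 0.0789, 0.1753]
ee_rot: [[0.014, -1.0, -0.001], [-1.0, -0.014, -0.0], [0.0, 0.001, -1.0]]
wrist_force: [-0.3, 0.5, -0.2]
gripper_width: 0.006
```

```bash
python3 st.py .5553 -.055 .176
python3 - <<'E'
from h import *
from station import capture
c=capture('side')
print(*blobs(c,(5,150,100),(20,255,255),.05,8,(240,145,308,250))[0],sep='\n')
c=c['color']
cv2.imwrite('pics/side4.png',cv2.resize(c[120:270,200:350],None,fx=3,fy=3,interpolation=cv2.INTER_CUBIC))
E
```

```text
t 13.8 [0.6172 0.0789 0.1753] x ang -89.18 [ 2.21660439e+01  2.75654558e+01 -8.66985343e+00 -4.07608710e-03
 -5.38327241e+01 -2.13465278e+01] 0.005939805713214269 F [-0.3  0.5 -0.2]
to go in tool fractions [ 1.108  0.532 -0.005]
(np.int32(9), array([305.4, 147.6]), array([0.8416, 0.1861]))
(np.int32(428), array([297.2, 174.9]), array([0.7211, 0.0548]))
(np.int32(18), array([264.8, 160.6]), array([0.6403, 0.1923]))
(np.int32(27), array([253.4, 165.9]), array([0.5815, 0.185 ]))
(np.int32(54), array([269.9, 198.7]), array([ 0.5552, -0.0112]))
(np.int32(225), array([244.6, 239.7]), array([ 0.3756, -0.1478]))
```

View pics/side4.png

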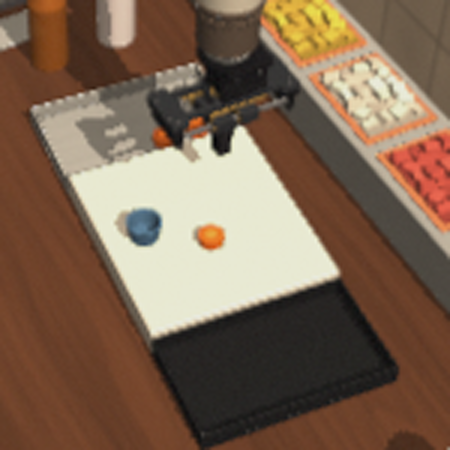

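Both coins are in the pan, at crop (160,137) and (195,128). The last coin is at (210,237) and the cup is unmoved. I'll go behind the last coin with the sweep tilted slightly, so it lands beside the others.

Call:
drive_tool(
  series=[
    [0.25, 0.12, 0, 0],
    [0.5, 0.25, 0, -0.02],
    [0.75, 0.37, 0, -0.035],
    [1, 0.5, 0, -0.035],
    [1, 0.5, 0, -0.035],
    [1, 0.5, 0, -0.035],
  ],
)

```text
time_s: 14.6
tcp_pos: [0.5598, -0.0395, 0.1761]
ee_rot: [[0.088, -0.996, 0.001], [-0.996, -0.088, 0.0], [-0.0, -0.001, -1.0]]
wrist_force: [-0.1, 0.3, -0.2]
gripper_width: 0.008
```

```bash
python3 st.py .559 -.055 .116
```

```text
t 14.6 [ 0.5598 -0.0395  0.1761] x ang -84.98 [ 1.25039413e+01  2.22766043e+01 -1.76166631e+01  6.25134455e-03
 -5.00538108e+01 -7.48458585e+00] 0.008469859709534415 F [-0.1  0.3 -0.2]
to go in tool fractions [0.128 0.019 0.501]
```

Call:
drive_tool(
  series=[
    [0.13, 0.02, 0, 0],
    [0.13, 0.02, 0, 0],
    [0.13, 0.02, 0.15, 0],
    [0.13, 0.02, 0.3, 0],
    [0.13, 0.02, 0.42, 0],
    [0.13, 0.02, 0.5, 0],
    [0.13, 0.02, 0.5, 0],
  ],
)

```text
time_s: 15.48
tcp_pos: [0.5581, -0.056, 0.1151]
ee_rot: [[0.087, -0.996, -0.001], [-0.996, -0.087, -0.0], [0.0, 0.002, -1.0]]
wrist_force: [0.1, -0.8, 0.3]
gripper_width: 0.003
```

Call:
drive_tool(
  series=[
    [-0.1, 0, 0, 0],
    [-0.2, 0, 0, 0],
    [-0.3, 0, 0, 0],
    [-0.4, 0, 0, 0],
    [-0.5, 0, 0, 0],
    [-0.6, 0, 0, 0],
    [-0.7, 0, 0, 0],
    [-0.8, 0, 0, 0],
    [-0.8, 0, 0, 0],
  ],
)

```text
time_s: 16.6
tcp_pos: [0.5499, 0.0406, 0.1158]
ee_rot: [[0.088, -0.996, 0.0], [-0.996, -0.088, 0.0], [-0.0, -0.0, -1.0]]
wrist_force: [-0.7, 0.6, -0.3]
gripper_width: 0.007
```

```bash
python3 st.py .539 .195 .116
python3 - <<'E'
from h import *
from station import capture
c=capture('side')
print(*blobs(c,(5,150,100),(20,255,255),.05,8,(240,145,308,250))[0],sep='\n')
print(*blobs(c,(95,60,30),(125,255,255),.06,20,(225,170,270,220))[0])
E
```

```text
t 16.6 [0.5499 0.0406 0.1158] x ang -84.94 [ 2.10640215e+01  2.60299505e+01 -2.24063490e+01 -2.40708232e-04
 -4.15591458e+01 -1.60056777e+01] 0.006906488101720203 F [-0.7  0.6 -0.3]
to go in tool fractions [-1.29e+00 -2.30e-02 -1.00e-03]
(np.int32(8), array([242. , 145.2]), array([0.5959, 0.3246]))
(np.int32(545), array([293.7, 169.6]), array([0.7239, 0.0887]))
(np.int32(9), array([305.6, 147.6]), array([0.842 , 0.1859]))
(np.int32(29), array([253.4, 165.6]), array([0.5825, 0.1863]))
(np.int32(12), array([257.7, 188.6]), array([0.5369, 0.0593]))
(np.int32(225), array([244.6, 239.7]), array([ 0.3756, -0.1478]))
(np.int32(93), array([247.6, 195.4]), array([0.4797, 0.0359]))
```

Call:
drive_tool(
  series=[
    [-0.1, 0, 0, 0],
    [-0.2, 0, 0, 0],
    [-0.3, 0, 0, 0],
    [-0.4, 0, 0, 0],
    [-0.5, 0, 0, 0],
    [-0.6, 0, 0, 0],
    [-0.7, 0, 0, 0],
    [-0.8, 0, 0, 0],
    [-0.9, 0, 0, 0],
  ],
)

```text
time_s: 17.77
tcp_pos: [0.5405, 0.1481, 0.1158]
ee_rot: [[0.087, -0.996, -0.0], [-0.996, -0.087, -0.0], [0.0, 0.0, -1.0]]
wrist_force: [0.4, 1.1, 0.1]
gripper_width: 0.004
```

Call:
drive_tool(
  series=[
    [-0.1, 0, 0, 0],
    [-0.2, 0, 0, 0],
    [-0.3, 0, 0, 0],
    [-0.38, 0, 0, 0],
    [-0.38, 0, 0, 0],
    [-0.38, 0, -0.25, 0],
    [-0.38, 0, -0.6, 0],
    [-0.38, 0, -1, 0],
    [-0.38, 0, -1, 0],
  ],
)

```text
time_s: 18.9
tcp_pos: [0.5383, 0.1933, 0.2404]
ee_rot: [[0.087, -0.996, 0.008], [-0.996, -0.087, 0.005], [-0.004, -0.009, -1.0]]
wrist_force: [-0.2, 0.5, -1.6]
gripper_width: 0.005
```

Call:
drive_tool(
  series=[
    [0.2, 0, 0, 0],
    [0.4, 0, 0, 0],
    [0.6, 0, 0, 0],
    [0.8, 0, 0, 0],
    [1, 0, 0, 0],
  ],
)

```text
time_s: 19.52
tcp_pos: [0.5464, 0.0719, 0.2346]
ee_rot: [[0.086, -0.996, -0.002], [-0.996, -0.086, -0.001], [0.0, 0.002, -1.0]]
wrist_force: [-0.1, 0.6, -0.0]
gripper_width: 0.01
```

Call:
drive_tool(
  series=[
    [0.2, 0, 0, 0],
    [0.4, 0, 0, 0],
    [0.6, 0, 0, 0],
    [0.8, 0, 0, 0],
    [1, 0, 0, 0],
  ],
)

```text
time_s: 20.15
tcp_pos: [0.5567, -0.0475, 0.2346]
ee_rot: [[0.086, -0.996, -0.002], [-0.996, -0.086, -0.0], [-0.0, 0.002, -1.0]]
wrist_force: [-0.2, -0.8, -0.3]
gripper_width: 0.005
```

Call:
drive_tool(
  series=[
    [0.2, 0, 0, 0],
    [0.4, 0, 0, 0],
    [0.6, 0, 0, 0],
    [0.8, 0, 0, 0],
    [1, 0, 0, 0],
    [1, 0, 0, 0],
  ],
)

```text
time_s: 20.9
tcp_pos: [0.5671, -0.1673, 0.2344]
ee_rot: [[0.084, -0.996, -0.002], [-0.996, -0.084, 0.0], [-0.001, 0.002, -1.0]]
wrist_force: [0.1, 1.2, -0.5]
gripper_width: 0.004
```

```bash
python3 st.py .539 .195 .116
python3 - <<'E'
from h import *
from station import capture
for n,(x,y,w,h) in(('top',(100,100,180,130)),('side',(190,90,150,150))):
    c=capture(n)
    print(n,*blobs(c,(3,130,90),(22,255,255),.015,8,(165,120,330,220) if n=='top' else (215,145,308,215))[0],sep='\n')
    print('cup',*blobs(c,(95,60,30),(125,255,255),.06,20,(225,170,275,220))[0])
    cv2.imwrite(f'pics/{n}5.png',cv2.resize(c['color'][y:y+h,x:x+w],None,fx=3,fy=3,interpolation=cv2.INTER_CUBIC))
a,b=[cv2.imread(f'pics/{n}5.png') for n in('top','side')]
H=max(a.shape[0],b.shape[0]);im=np.zeros((H,a.shape[1]+b.shape[1],3),np.uint8);im[:a.shape[0],:a.shape[1]]=a;im[:b.shape[0],a.shape[1]:]=b
cv2.imwrite('pics/both5.png',cv2.resize(im,None,fx=.8,fy=.8))
E
```

```text
t 20.9 [ 0.5671 -0.1673  0.2344] x ang -85.18 [-7.65692101e-01  2.14949396e+01 -9.14559385e+00 -2.11410436e-02
 -5.95008481e+01  5.59312637e+00] 0.004136576576652604 F [ 0.1  1.2 -0.5]
to go in tool fractions [-3.028 -0.023  0.989]
top
(np.int32(24), array([168.6, 123.2]), array([0.7233, 0.3424]))
(np.int32(10), array([178. , 122.8]), array([0.7253, 0.311 ]))
(np.int32(85), array([205.6, 143.4]), array([0.6565, 0.2159]))
(np.int32(86), array([204. , 158.4]), array([0.6054, 0.219 ]))
(np.int32(81), array([201.7, 178.6]), array([0.538 , 0.2238]))
(np.int32(148), array([171.2, 214. ]), array([0.4197, 0.3182]))
cup
side
(np.int32(35), array([237.3, 145.9]), array([0.592 , 0.3658]))
(np.int32(199), array([280.4, 153.2]), array([0.7439, 0.2358]))
(np.int32(46), array([264.9, 162. ]), array([0.6548, 0.2162]))
(np.int32(48), array([254.5, 165.1]), array([0.6047, 0.219 ]))
(np.int32(49), array([239.8, 169.4]), array([0.5356, 0.2234]))
(np.int32(472), array([221.8, 200.1]), array([0.3926, 0.0961]))
(np.int32(13), array([284.7, 187.1]), array([0.6577, 0.0453]))
(np.int32(12), array([296.8, 192.7]), array([ 0.6867, -0.0046]))
cup (np.int32(98), array([247.7, 195.1]), array([0.4807, 0.0375]))
```

View pics/both5.png

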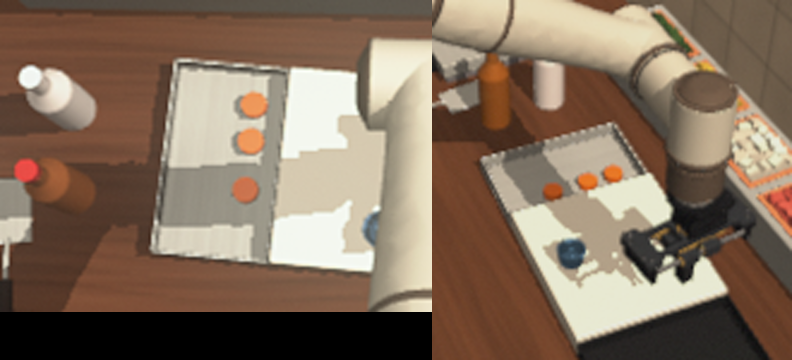

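All three coins lie in the pan, at crop (253,104), (250,141) and (245,189), with both views agreeing at floor height. The cup is still in place and the arm is clear.

```bash
python3 -c "
from station import order
print(order.finish_job())"
```

```text
the job is handed in; nothing more can be done
None
```

All three carrot coins are in the steel pan. I pushed each along the board and over its +y end with the closed fingers, one at a time and without lifting any. I angled the second and third sweeps by about 11° and 9° so the coins landed side by side. I handed the job in at about 21 s of the 61 s allowed; it reports no verdict.

**Coins:** In the last pictures the top and side views agree to about 3 mm on all three. They lie at pan-floor height at (0.656, 0.216), (0.605, 0.219) and (0.537, 0.224) m, roughly 40 mm inside the pan's near edge.

**Cup:** It reads (0.481, 0.038) m from the side view, within 2 mm of the one earlier side reading, taken during the last sweep. The arm hid it from the final top-view check, so that reading rests on the side view only. In the pictures it looked unmoved from the first sweep on.

**Other things:** The bottles looked undisturbed in the last picture. I did not measure them, the jar, the bowl or the spatula. The tray looked empty in the side views through the second sweep, and all three coins are in the pan.

**Forces:** Every wrist-force reading was below 2 N, and the gripper was clear of everything at the end.

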